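Find the full supply tin by its weight

TASK

Take the long pencil case off the three closed tins and lay it flat on the grey desk mat. Then heft the tins one at a time, from the robot's own left to its right: lift each straight up, well clear of the tray, for about a second, and stand it back in its place before going on to the next. Finish with the heaviest tin in the gripper, held still and upright at least 10 cm above the desk, the other two standing in the tray and the other desk things left alone; the program ends while still holding the tin.

Things in the scene. Friction and masses are not known exactly. Their poses are not given: they have to be found in the camera images.
- tray: low open wooden tray, fixed, 100 x 296 mm (own x, y), 22 mm tall, walls and floor 4 mm; two dividers make three compartments centred at own y = +97.5 mm (robot's left), 0 and -97.5 mm. Origin: centre of its underside, on the desk; turned up to 0.3 rad from the robot's axes. In each compartment stands one tin, up to 10 mm off its centre, on the floor 4 mm above the desk
- tin_a: one of three outwardly identical closed round metal tins, 62 mm in diameter, 85 mm tall, straight-sided (lid flush with the body, stays on). Origin: centre of its underside, z up. Weighs 0.2 to 0.7 kg; the heaviest of the three is at least 0.14 kg heavier than either other, may be any of them and stand anywhere. A grip of 30 to 60 N holds it unharmed.
- tin_b: one of three outwardly identical closed round metal tins, 62 mm in diameter, 85 mm tall, straight-sided (lid flush with the body, stays on). Origin: centre of its underside, z up. Weighs 0.2 to 0.7 kg; the heaviest of the three is at least 0.14 kg heavier than either other, may be any of them and stand anywhere. A grip of 30 to 60 N holds it unharmed.
- tin_c: one of three outwardly identical closed round metal tins, 62 mm in diameter, 85 mm tall, straight-sided (lid flush with the body, stays on). Origin: centre of its underside, z up. Weighs 0.2 to 0.7 kg; the heaviest of the three is at least 0.14 kg heavier than either other, may be any of them and stand anywhere. A grip of 30 to 60 N holds it unharmed.
- case: a hard grey pencil case, a closed box with rounded edges, 50 x 230 x 40 mm (own x, y, z), 0.16 kg. Origin: centre of its underside. It starts lying across the lids of all three tins, 89 mm above the desk, long side roughly along the tray's
- mat: a thin grey fabric desk mat, fixed, 160 x 250 mm (own x, y) and 3 mm thick, at the robot's right of the tray. Origin: centre of its underside, on the desk top
- stapler: a black desk stapler, 130 x 36 x 50 mm; loose, stands on the desk, to be left alone. Origin: centre of its underside
- notes: a block of white note paper, 76 x 76 x 22 mm; loose, stands on the desk, to be left alone. Origin: centre of its underside
- tape: a black tape dispenser, 130 x 55 x 72 mm; loose, stands on the desk, to be left alone. Origin: centre of its underside
- sharpener: a small white pencil sharpener, 55 x 40 x 32 mm; loose, stands on the desk, to be left alone. Origin: centre of its underside
- mouse: a black computer mouse, 105 x 60 x 30 mm; loose, stands on the desk, to be left alone. Origin: centre of its underside
- mug: a white mug, 95 mm tall and 80 mm across, with a handle at its own +y; loose, stands on the desk, to be left alone. Origin: centre of its underside
- pencup: a dark round pen cup, 72 mm across and 95 mm tall, pens reaching to 150 mm; loose, stands on the desk, to be left alone. Origin: centre of its underside

How it is judged:
On the way, in this order (a step that is already met when the one before it is completed fails the run):
1. the pencil case lies flat and released on the desk mat (x of case in the frame of mat between -0.08 and 0.08 m and y of case in the frame of mat between -0.125 and 0.125 m and height (world z) of case between -0.005 and 0.008 m and angle between case's own z axis and vertical below 0.1 rad and contact force between the fingers and case below 0.1 N and linear speed of case below 0.03 m/s), for 0.2 s.
2. the left tin is lifted clear of the tray over its place, the others standing (((y of tin_a in the frame of tray between 0.05 and 0.15 m and x of tin_a in the frame of tray between -0.06 and 0.06 m and height (world z) of tin_a above 0.03 m and contact force between the fingers and tin_a above 0.5 N and height (world z) of each of tin_b, tin_c below 0.012 m) or (y of tin_b in the frame of tray between 0.05 and 0.15 m and x of tin_b in the frame of tray between -0.06 and 0.06 m and height (world z) of tin_b above 0.03 m and contact force between the fingers and tin_b above 0.5 N and height (world z) of each of tin_a, tin_c below 0.012 m) or (y of tin_c in the frame of tray between 0.05 and 0.15 m and x of tin_c in the frame of tray between -0.06 and 0.06 m and height (world z) of tin_c above 0.03 m and contact force between the fingers and tin_c above 0.5 N and height (world z) of each of tin_a, tin_b below 0.012 m))), for 0.3 s.
3. the middle tin is lifted clear of the tray over its place, the others standing (((y of tin_a in the frame of tray between -0.046 and 0.046 m and x of tin_a in the frame of tray between -0.06 and 0.06 m and height (world z) of tin_a above 0.03 m and contact force between the fingers and tin_a above 0.5 N and height (world z) of each of tin_b, tin_c below 0.012 m) or (y of tin_b in the frame of tray between -0.046 and 0.046 m and x of tin_b in the frame of tray between -0.06 and 0.06 m and height (world z) of tin_b above 0.03 m and contact force between the fingers and tin_b above 0.5 N and height (world z) of each of tin_a, tin_c below 0.012 m) or (y of tin_c in the frame of tray between -0.046 and 0.046 m and x of tin_c in the frame of tray between -0.06 and 0.06 m and height (world z) of tin_c above 0.03 m and contact force between the fingers and tin_c above 0.5 N and height (world z) of each of tin_a, tin_b below 0.012 m))), for 0.3 s.
4. the right tin is lifted clear of the tray over its place, the others standing (((y of tin_a in the frame of tray between -0.15 and -0.05 m and x of tin_a in the frame of tray between -0.06 and 0.06 m and height (world z) of tin_a above 0.03 m and contact force between the fingers and tin_a above 0.5 N and height (world z) of each of tin_b, tin_c below 0.012 m) or (y of tin_b in the frame of tray between -0.15 and -0.05 m and x of tin_b in the frame of tray between -0.06 and 0.06 m and height (world z) of tin_b above 0.03 m and contact force between the fingers and tin_b above 0.5 N and height (world z) of each of tin_a, tin_c below 0.012 m) or (y of tin_c in the frame of tray between -0.15 and -0.05 m and x of tin_c in the frame of tray between -0.06 and 0.06 m and height (world z) of tin_c above 0.03 m and contact force between the fingers and tin_c above 0.5 N and height (world z) of each of tin_a, tin_b below 0.012 m))), for 0.3 s.
At the end, for the whole second after the job is handed in: The heaviest tin is held by the fingers alone, its underside over 80 mm above the desk, within 0.3 rad of upright, under 0.03 m/s; the two lighter tins (each under 4.7 N on the tray) stand upright on the tray floor; the case lies flat, released, its centre over the mat (((height (world z) of tin_a above 0.08 m and angle between tin_a's own z axis and vertical below 0.3 rad and linear speed of tin_a below 0.03 m/s and contact force between the fingers and tin_a above 2 N and (contact force between tin_a and tray below 0.1 N and contact force between tin_a and tin_b below 0.1 N and contact force between tin_a and tin_c below 0.1 N and contact force between tin_a and mug below 0.1 N and contact force between tin_a and pencup below 0.1 N) and (x of tin_b in the frame of tray between -0.05 and 0.05 m and y of tin_b in the frame of tray between -0.148 and 0.148 m and height (world z) of each of tin_b, tin_c below 0.009 m and angle between each of tin_b, tin_c's own z axis and vertical below 0.1 rad and contact force between the fingers and tin_b below 0.1 N and contact force between each of tin_b, tin_c and tray below 4.7 N and x of tin_c in the frame of tray between -0.05 and 0.05 m and y of tin_c in the frame of tray between -0.148 and 0.148 m and contact force between the fingers and tin_c below 0.1 N)) or (height (world z) of tin_b above 0.08 m and angle between tin_b's own z axis and vertical below 0.3 rad and linear speed of tin_b below 0.03 m/s and contact force between the fingers and tin_b above 2 N and (contact force between tin_b and tray below 0.1 N and contact force between tin_b and tin_a below 0.1 N and contact force between tin_b and tin_c below 0.1 N and contact force between tin_b and mug below 0.1 N and contact force between tin_b and pencup below 0.1 N) and (x of tin_a in the frame of tray between -0.05 and 0.05 m and y of tin_a in the frame of tray between -0.148 and 0.148 m and height (world z) of each of tin_a, tin_c below 0.009 m and angle between each of tin_a, tin_c's own z axis and vertical below 0.1 rad and contact force between the fingers and tin_a below 0.1 N and contact force between each of tin_a, tin_c and tray below 4.7 N and x of tin_c in the frame of tray between -0.05 and 0.05 m and y of tin_c in the frame of tray between -0.148 and 0.148 m and contact force between the fingers and tin_c below 0.1 N)) or (height (world z) of tin_c above 0.08 m and angle between tin_c's own z axis and vertical below 0.3 rad and linear speed of tin_c below 0.03 m/s and contact force between the fingers and tin_c above 2 N and (contact force between tin_c and tray below 0.1 N and contact force between tin_c and tin_a below 0.1 N and contact force between tin_c and tin_b below 0.1 N and contact force between tin_c and mug below 0.1 N and contact force between tin_c and pencup below 0.1 N) and (x of tin_a in the frame of tray between -0.05 and 0.05 m and y of tin_a in the frame of tray between -0.148 and 0.148 m and height (world z) of each of tin_a, tin_b below 0.009 m and angle between each of tin_a, tin_b's own z axis and vertical below 0.1 rad and contact force between the fingers and tin_a below 0.1 N and contact force between each of tin_a, tin_b and tray below 4.7 N and x of tin_b in the frame of tray between -0.05 and 0.05 m and y of tin_b in the frame of tray between -0.148 and 0.148 m and contact force between the fingers and tin_b below 0.1 N))) and x of case in the frame of mat between -0.08 and 0.08 m and y of case in the frame of mat between -0.125 and 0.125 m and height (world z) of case between -0.005 and 0.008 m and angle between case's own z axis and vertical below 0.1 rad and contact force between the fingers and case below 0.1 N); the arm keeps its last pose, push and grip.
It fails at once if one of the other desk things is pushed away (more than 40 mm) (distance of any of stapler, notes, tape, sharpener, mouse, mug, pencup from where it was at the start of the episode above 0.04 m).
It fails at once if a tin is tipped over (angle between any of tin_a, tin_b, tin_c's own z axis and vertical above 0.8 rad).
It also fails if it takes over 72 s, if anything falls off the work surface, if the arm or the gripper's body presses on something with over 40 N, if the wrist force passes 120 N, or if a joint passes its speed limit or range.

ROBOT

A 6-joint arm with a two-finger parallel gripper is mounted at the origin on the work surface. World frame = base frame: x ahead of the robot, y to its left, z up, the work surface at z = 0. Lengths are in m, angles in rad, forces in N, time in s.
With the tool pointing down it reaches from about 0.35 to 1 m from the base axis. Payload 7.1 kg.
Tool frame: the origin (TCP) lies at the very end of the fingers, on their centre line; the grasp point (between the pads) lies 19 mm behind it; z points along the fingers, y is the line along which they close (so a half turn about z gives the same grasp; the last joint's range is limited). The gripper opens to 85 mm and grips with 20 to 120 N. Pads are 22 mm wide; open, the fingers measure 114 mm over their backs; the gripper's body (76 mm by 85 mm) begins 54 mm behind the grasp point. The pads swing forward as they close: fully open they stand 13 mm farther back than shut.
Start: joints at [-1.265, 0.423, 1.63, -0, 1.089, -0.019], TCP at [0.199, -0.592, 0.231] pointing down, gripper open.
Joint ranges: [-3, 3], [-0.9, 2.11], [0.09, 2.58], [-1.31, 4.45], [0.11, 2.69], [-2.54, 2.54]. Speed limits (rad/s): [2.39, 2.39, 3.01, 3.14, 3.14, 3.14].

INTERFACE

Orientations are given as a unit quaternion [w, x, y, z].
In Python, from plant import arm, eoat, imaging, ticket, readout gives the robot as it stands. Calls block until the motion is done:
- arm.movep(position, orientation): joint-space move of the TCP to a pose.
- arm.servo_line(position, orientation=None, speed=0.15, guard=None): straight line of the TCP; orientation=None keeps the orientation; speed is the mean speed in m/s. With guard (N) it stops when the force on the tool has changed by that much, and returns True; else False.
- arm.goto_joints(angles): joint-space move.
- eoat.let_go() and eoat.grab(): open the fingers fully, or close them until they stop; the grip force is fixed at half the most.
- arm.wait(seconds).
- arm.ik(position, orientation): joint angles nearest the present ones, or None.
- imaging.camera(name): name is "scene" or "top" or "wrist"; returns a dict with "color" (400x640x3 uint8, blue, green, red), "range_z" (400x640 float32, m along the optical axis (not along the pixel's ray), 0 where there is no reading), "mtx" (3x3 intrinsics, pixels), "k1" (the pictures are not rectified: a ray, as slopes to the right and down, at radius r is drawn at 1 + k1 r^2 times it, then the intrinsics apply), "extrinsics" (4x4, takes a point from world to camera coordinates); the wrist camera has in their place "tool_from_camera" (4x4, takes a point from camera to tool coordinates, whose origin is the TCP and whose axes are the flange's). Camera axes: x right, y up, looking along -z (the intrinsics and any distortion apply to the point x, -y, -z); pixel columns grow to the right and rows downward; lengths in m; the calibration is good to about 2 mm. A picture is of the moment at which its call begins: read the wrist's pose just before it.
A pose or a line that the arm cannot do raises arm.IKError and nothing moves.
- ticket.finish_job(): hands the job in; it is judged then, once.
Trained networks look in a picture, given as the dict that the camera call returned (one of the last four; its "shot" number tells which), for a name from the list of things; names that differ only in an ending like _2 or _b are one class to them, and where a whole thing is asked for, a point or a joint stands for the part that bears it (a point fixed in the world has none). Each returns a list of dicts, best first, with "p" (0 to 1); they miss things now and then, are a little off and sometimes report something else, mostly with a low value. They report only what shows in the picture. A call takes as long as a camera call.
- imaging.trace(picture, query): "mask" (400x640 bool, what is visible of it) and "bbox" ([left, top, width, height] in pixels, round what is visible of it).
- imaging.place_of(picture, query): "position" ([column, row] in pixels: a listed point, or the origin of a listed thing).
Readings, each from a call of its own:
- readout.get_t(): time.
- readout.get_qpos(): joint angles.
- readout.get_joint_vel(): joint speeds.
- readout.get_joint_torque(): joint torques, N m.
- readout.get_tool_pos(): TCP position.
- readout.get_tool_rot(): TCP orientation.
- readout.get_force(): force on the tool from outside, world axes, zero at the start.
- readout.get_ft_torque(): the same for the moment, N m.
- readout.get_grip_width(): finger opening in m.
- readout.get_finger_force(): force on a finger pad.
Only numpy, scipy, OpenCV 4.12 (cv2) and the standard library are available. Lean on these libraries where they do the work, as an engineer would, in place of code of your own. Each camera call takes 0.05 s, during which the arm holds its last target. There are 200 camera calls.

## Working session

There is one attempt and no reset: what is moved stays moved. The work goes in short steps, each a Python script; the robot and the scene stay as the last script left them, time stands still between calls to the robot, and variables do not carry over. Pictures are saved under pics/ and viewed, at most 10 in all, crops included, and the job is handed in when it is done.

```bash
mkdir -p pics; ls; cat > h.py <<'E'
import numpy as np, cv2
from plant import arm, eoat, imaging, ticket, readout
def cloud(p):
    """world points per pixel (400x640x3), nan where no reading"""
    v,u=np.mgrid[0:400,0:640].astype(float)
    s=undist(p,np.stack([u,v],-1).reshape(-1,2)).reshape(400,640,2)
    z=np.where(p["range_z"]>0,p["range_z"],np.nan)
    c=np.stack([s[...,0]*z,-s[...,1]*z,-z],-1)
    T=np.linalg.inv(ext(p)); return c@T[:3,:3].T+T[:3,3]
def ext(p): return np.array(p["extrinsics"])
def undist(p,uv):
    return cv2.undistortPoints(np.asarray(uv,float).reshape(-1,1,2),np.array(p["mtx"],float),np.array([p["k1"],0,0,0.])).reshape(-1,2)
def ray(p,uv):
    s=undist(p,uv)[0]; T=np.linalg.inv(ext(p)); return T[:3,3],T[:3,:3]@np.array([s[0],-s[1],-1])
def at_z(p,uv,z):
    o,d=ray(p,uv); return o+d*(z-o[2])/d[2]
E
python3 - <<'E'
from h import *
S={}
for n in("scene","top"):
    p=imaging.camera(n); cv2.imwrite(f"pics/{n}.png",p["color"]); W=cloud(p); S[n]=W
    print(n,p["k1"],np.linalg.inv(ext(p))[:3,3].round(3))
    for q in("case","tray","mat","tin_a","stapler","notes","tape","sharpener","mouse","mug","pencup"):
        for r in imaging.trace(p,q)[:3 if q=="tin_a" else 1]:
            P=W[r["mask"]]; P=P[~np.isnan(P[:,0])]
            if len(P)<5: continue
            rc=cv2.minAreaRect(P[:,:2].astype(np.float32))
            print(q,round(r["p"],2),r["bbox"],"med",np.median(P,0).round(3),"zpct",np.percentile(P[:,2],[2,50,98]).round(3),"rect",np.round(rc[0],3),np.round(rc[1],3),round(rc[2],1))
print(readout.get_tool_rot(),readout.get_force(),readout.get_t())
E
```

```text
pics
plant.py
scene -0.006360928350483838 [1.032 0.258 1.09 ]
case 0.88 [350.6, 224.5, 83.7, 69.1] med [0.604 0.131 0.128] zpct [0.099 0.128 0.132] rect [0.566 0.121] [0.113 0.23 ] 4.7
tray 0.97 [330.9, 240.7, 111.3, 77.3] med [0.621 0.152 0.006] zpct [0.    0.006 0.025] rect [0.593 0.123] [0.102 0.292] 5.3
mat 0.88 [268.1, 133.4, 86.6, 71.6] med [ 0.473 -0.269  0.003] zpct [-0.002  0.003  0.007] rect [ 0.47  -0.276] [0.253 0.161] 81.9
tin_a 0.68 [404.7, 280.3, 29.5, 24.3] med [0.609 0.232 0.061] zpct [0.005 0.061 0.098] rect [0.588 0.229] [0.05  0.075] 26.9
tin_a 0.53 [344.1, 228.2, 21.0, 34.6] med [0.629 0.026 0.06 ] zpct [0.001 0.06  0.094] rect [0.605 0.007] [0.107 0.052] 67.1
tin_a 0.51 [373.6, 263.7, 23.7, 17.8] med [0.622 0.134 0.052] zpct [0.009 0.052 0.09 ] rect [0.616 0.131] [0.024 0.059] 13.2
stapler 0.69 [410.0, 231.5, 44.4, 32.8] med [0.459 0.184 0.043] zpct [0.002 0.043 0.052] rect [0.438 0.178] [0.063 0.129] 5.0
notes 0.77 [376.2, 203.4, 30.7, 34.3] med [0.461 0.04  0.021] zpct [0.002 0.021 0.026] rect [0.448 0.034] [0.094 0.081] 10.2
tape 0.79 [360.4, 312.1, 51.6, 45.
[... 1585 characters left out ...]
0.212 0.02 ] zpct [0.003 0.02  0.072] rect [0.72  0.228] [0.062 0.141] 12.8
sharpener 0.66 [222.4, 133.4, 23.0, 18.1] med [0.719 0.086 0.031] zpct [0.011 0.031 0.035] rect [0.721 0.089] [0.041 0.06 ] 25.8
mouse 0.73 [361.0, 157.3, 25.2, 40.9] med [ 0.619 -0.291  0.029] zpct [0.019 0.029 0.034] rect [ 0.621 -0.292] [0.06  0.104] 86.2
mug 0.73 [287.8, 98.5, 28.8, 46.0] med [ 0.77  -0.101  0.029] zpct [0.001 0.029 0.097] rect [ 0.762 -0.104] [0.078 0.09 ] 57.9
pencup 0.91 [450.4, 253.3, 45.3, 30.1] med [ 0.374 -0.539  0.063] zpct [0.002 0.063 0.147] rect [ 0.363 -0.558] [0.112 0.071] 51.7
[-1.07329013e-05  9.86842674e-01  1.61683444e-01 -1.23296103e-05] [ 0.58585164  0.18710031 -0.16618665] 1.2
```

```bash
cat >> h.py <<'E'
def down(yaw):
    """tool pointing down, closing axis (y) at angle yaw (or yaw+pi) from world x"""
    from scipy.spatial.transform import Rotation as R
    y=np.array([np.cos(yaw),np.sin(yaw),0]); z=np.array([0,0,-1.]); x=np.cross(y,z)
    q=R.from_matrix(np.c_[x,y,z]).as_quat(); return [q[3],q[0],q[1],q[2]]
def best(pos,yaw):
    """of the two half-turn-equal orientations, the one with the smaller last joint"""
    c=[(abs(j[5]),q) for q in(down(yaw),down(yaw+np.pi)) if (j:=arm.ik(pos,q)) is not None]
    return min(c,key=lambda t:t[0])[1]
E
python3 - <<'E'
from h import *
im=[]
for n in("scene","top"):
    p=imaging.camera(n); W=cloud(p); im.append(p["color"][60:360,120:520])
    r=imaging.trace(p,"case")[0]; P=W[r["mask"]]; P=P[(P[:,2]>.123)]
    rc=cv2.minAreaRect(P[:,:2].astype(np.float32)); print(n,"top face",rc,np.median(P[:,2]))
    for q in("tray","mat","case"):
        print(q,[(round(k["p"],2),at_z(p,k["position"],{"tray":0,"mat":0,"case":.089}[q]).round(3)) for k in imaging.place_of(p,q)[:1]])
cv2.imwrite("pics/both.png",np.vstack(im)); 
for a,b in(((.6,.12,.1),.08),((.47,-.276,.1),-.14),((.59,.22,.06),.1)): print(arm.ik(a,best(a,b)))
E
```

```text
scene top face ((0.5962722301483154, 0.12470120191574097), (0.05108274146914482, 0.22857852280139923), 4.511096000671387) 0.12855241606812784
tray [(0.61, array([0.601, 0.122, 0.   ]))]
mat [(0.55, array([ 0.485, -0.27 ,  0.   ]))]
case [(0.76, array([0.587, 0.116, 0.089]))]
top top face ((0.5961909294128418, 0.12225466221570969), (0.04989131912589073, 0.2297852784395218), 4.781612873077393) 0.1290350684961843
tray [(0.87, array([0.592, 0.128, 0.   ]))]
mat [(0.74, array([ 0.465, -0.274,  0.   ]))]
case [(0.79, array([0.597, 0.118, 0.089]))]
[ 1.77946150e-01  5.74300253e-01  1.73639744e+00 -4.44089210e-16
  8.30894958e-01  9.79461503e-02]
[-5.52814604e-01  4.97859860e-01  1.88835092e+00 -4.44089210e-16
  7.55381878e-01 -4.12814604e-01]
[ 3.38012397e-01  6.53780145e-01  1.70487111e+00 -4.44089210e-16
  7.82941394e-01  2.38012397e-01]
```

View pics/both.png

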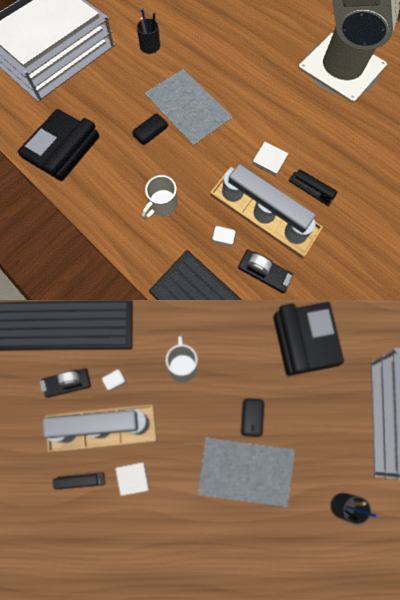

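The scene picture shows the case across the three tins (lower crop, about column 90, row 424) and the empty mat at (247, 471). This agrees with the depth measurements: case top at 0.129 m in both views, size 50 x 229 mm.

```bash
python3 - <<'E'
from h import *
c=np.array([.5962,.1235]); yaw=np.radians(4.65)
q=best([*c,.2],yaw)
arm.servo_line([.199,-.592,.30],speed=.3)
arm.movep([*c,.22],q); print("t",readout.get_t())
print(arm.servo_line([*c,.097],q,speed=.12,guard=10),readout.get_tool_pos(),readout.get_force())
eoat.grab(); print("w",readout.get_grip_width(),readout.get_finger_force(),readout.get_tool_pos())
arm.servo_line([*c,.24],speed=.2); print("w",readout.get_grip_width(),readout.get_force())
m=np.array([.471,-.276]); yq=np.radians(-8.2)
from scipy.spatial.transform import Rotation as R
# same half-turn as in the grasp, turned by the yaw difference
flip=abs(np.dot(q,down(yaw)))<.9; qm=down(yq+(np.pi if flip else 0))
arm.movep([*m,.16],qm)
print(arm.servo_line([*m,.009],qm,speed=.1,guard=6),readout.get_tool_pos(),readout.get_force())
eoat.let_go(); arm.servo_line([*m,.2],speed=.3)
arm.wait(.2); print("t",readout.get_t())
im=[]
for n in("scene","top"):
    p=imaging.camera(n); W=cloud(p); im.append(p["color"][60:360,120:520])
    r=imaging.trace(p,"case")[0]; P=W[r["mask"]]; z=np.median(P[:,2][P[:,2]>0.02]); P=P[(abs(P[:,2]-z)<.005)]
    print(n,"case",cv2.minAreaRect(P[:,:2].astype(np.float32)),z)
    for r in imaging.trace(p,"tin_a")[:3]:
        P=W[r["mask"]]; zt=np.nanpercentile(P[:,2],80); T=P[abs(P[:,2]-.089)<.006][:,:2].astype(np.float32)
        print("tin",round(r["p"],2),r["bbox"],zt,len(T),cv2.minEnclosingCircle(T) if len(T)>5 else "")
    r=imaging.trace(p,"tray")[0]; P=W[r["mask"]]; P=P[P[:,2]<.03]
    print("tray",cv2.minAreaRect(P[:,:2].astype(np.float32)))
cv2.imwrite("pics/both2.png",np.vstack(im))
E
```

```text
t 4.9667
False [0.59683344 0.12360277 0.09779721] [ 0.21677978 -0.92034329  0.9475738 ]
w 0.04902964422798782 62.80016541481018 [0.59659789 0.12362366 0.09779915]
w 0.0490620237927975 [-0.48624195  0.44162834 -2.56501071]
True [ 0.47044899 -0.27571501  0.01169135] [-0.27980839  0.29561697  6.2546019 ]
t 11.8167
scene case ((0.4720846712589264, -0.2734251618385315), (0.23040898144245148, 0.05031823366880417), 81.39911651611328) 0.041967244270438075
tin 0.89 [343.1, 230.1, 25.2, 36.0] 0.08965853564771527 398 ((0.606488823890686, 0.021609429270029068), 0.031081417575478554)
tin 0.61 [374.0, 250.1, 28.3, 33.7] 0.08976814030931038 431 ((0.5956568717956543, 0.12716726958751678), 0.03172033652663231)
tray ((0.5874105095863342, 0.12001040577888489), (0.11458078771829605, 0.30376550555229187), 5.502687454223633)
top case ((0.47843948006629944, -0.22099632024765015), (0.12248189002275467, 0.049730658531188965), 81.8110122680664) 0.04306090832874615
tin 0.8 [241.2, 170.8, 25.6, 24.5] 0.09045387352972338 445 ((0.606033980846405, 0.020156795158982277), 0.030995214357972145)
tin 0.78 [162.7, 175.6, 34.0, 23.3] 0.09021849757390657 416 ((0.5834403038024902, 0.22137820720672607), 0.029795095324516296)
tin 0.73 [464.1, 255.2, 35.1, 29.5] 0.09637230985643004 117 ((0.375226229429245, -0.5443603992462158), 0.036106206476688385)
tray ((0.5933588147163391, 0.12337259948253632), (0.10163761675357819, 0.2950696349143982), 5.628174304962158)
```

View pics/both2.png

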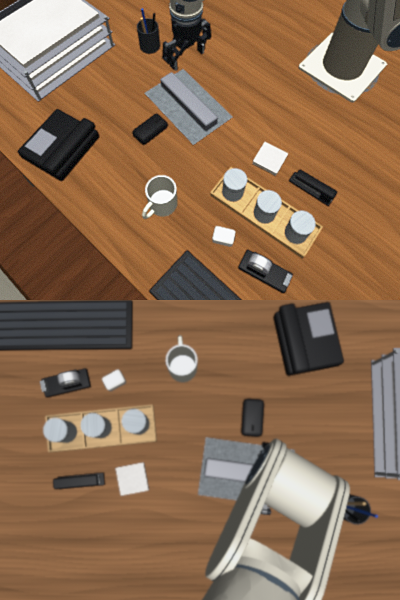

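The case lies flat on the mat (lower crop, about column 227, row 468; top at 0.042 m). All three tins stand in the tray at about (57, 430), (95, 425) and (134, 421). Next I refine the lid centres from both depth views and heft each tin.

```bash
cat > tins.py <<'E'
from h import *
def locate():
    yaw=np.radians(5.6); c=np.array([.593,.123]); out=[]
    Ws=[cloud(imaging.camera(n)).reshape(-1,3) for n in("scene","top")]
    for dy in(.0975,0,-.0975):
        g=c+dy*np.array([-np.sin(yaw),np.cos(yaw)]); e=[]
        for W in Ws:
            P=W[(np.hypot(*(W[:,:2]-g).T)<.047)&(abs(W[:,2]-.0895)<.005)]
            cc,r=cv2.minEnclosingCircle(P[:,:2].astype(np.float32)); e.append([*cc,r,np.median(P[:,2])])
        out.append(np.array(e))
    return out
E
python3 - <<'E'
from tins import *
E=locate()
for e in E: print(e.round(4).tolist())
yaw=np.radians(5.6)
def fz():
    f=[];tq=[]
    for _ in range(20): f.append(readout.get_force()); tq.append(readout.get_joint_torque()); arm.wait(.04)
    return np.mean(f,0),np.std(f,0),np.mean(tq,0)
for i,e in enumerate(E):
    assert np.ptp(e[:,:2],0).max()<.006 and (abs(e[:,2]-.031)<.003).all(), "lid fit"
    c=e[:,:2].mean(0); q=best([*c,.13],yaw)
    arm.movep([*c,.13],q); arm.wait(.3); f0,s0,t0=fz()
    if arm.servo_line([*c,.045],q,speed=.12,guard=12): print("CONTACT"); break
    eoat.grab(); w=readout.get_grip_width(); z=readout.get_tool_pos()[2]
    if abs(w-.062)>.006: print("BAD GRIP",w); break
    arm.servo_line([*c,.13],speed=.12); arm.wait(.3); f1,s1,t1=fz()
    g=arm.servo_line([*c,.0455],speed=.08,guard=12)
    print(i,"w",round(w,4),"dF",(f1-f0).round(2),"sd",s1.round(2),"dT",(t1-t0).round(2)[1:4],"down",g,readout.get_tool_pos().round(4),readout.get_force().round(2))
    eoat.let_go(); arm.servo_line([*c,.13],speed=.2)
    print("t",readout.get_t())
E=locate()
for e in E: print(e.round(4).tolist())
E
```

```text
[[0.5837, 0.222, 0.0316, 0.0889], [0.5835, 0.2219, 0.0307, 0.0893]]
[[0.596, 0.1266, 0.0313, 0.0888], [0.596, 0.1245, 0.0311, 0.0892]]
[[0.6063, 0.0211, 0.0316, 0.0888], [0.6059, 0.02, 0.0311, 0.0893]]
0 w 0.0603 dF [-0.34 -0.27 -2.75] sd [0.58 0.51 0.5 ] dT [-1.62 -0.86  0.  ] down True [0.583  0.2217 0.0462] [-0.06 -0.5   5.43]
t 20.475
1 w 0.0612 dF [ 0.04 -0.1  -2.42] sd [0.62 0.39 0.42] dT [-1.4  -0.73  0.  ] down True [0.5952 0.1254 0.0465] [-1.62 -1.39  5.69]
t 27.2167
2 w 0.0612 dF [ 0.13  0.17 -6.12] sd [0.37 0.44 0.42] dT [-3.69 -1.96  0.  ] down True [0.6054 0.0206 0.0465] [-1.45 -0.41  6.68]
t 33.9833
[[0.5824, 0.2224, 0.0315, 0.089], [0.0, 0.0, 0.0, nan]]
[[0.5942, 0.1264, 0.0321, 0.089], [0.5856, 0.1239, 0.0307, 0.0891]]
[[0.6049, 0.022, 0.0312, 0.0889], [0.6039, 0.0045, 0.0258, 0.0891]]
  return _methods._mean(a, axis=axis, dtype=dtype,
  ret = ret.dtype.type(ret / rcount)
```

The right tin is clearly the heaviest (6.1 N against 2.8 and 2.4 N), and all the lids are back at 0.089 m. I pick it up again.

```bash
python3 - <<'E'
from tins import *
c=np.array([.605,.0215]); q=best([*c,.13],np.radians(5.6))
assert not arm.servo_line([*c,.045],q,speed=.12,guard=12)
eoat.grab(); arm.servo_line([*c,.19],speed=.1); arm.wait(1)
print(readout.get_grip_width(),readout.get_finger_force(),readout.get_force(),readout.get_tool_pos(),readout.get_t())
p=imaging.camera("scene"); W=cloud(p); cv2.imwrite("pics/end.png",cv2.resize(p["color"][100:340,230:470],(600,600)))
for g in((.583,.222),(.595,.1255)):
    P=W[(np.hypot(W[...,0]-g[0],W[...,1]-g[1])<.025)&(W[...,2]>.08)&(W[...,2]<.1)]; print(np.median(P,0))
print(np.nanpercentile(W[(np.hypot(W[...,0]-.471,W[...,1]+.275)<.02)][:,2],50))
E
```

```text
0.0618233685982367 66.36752282269299 [ 0.56544827 -0.21238542 -6.28762216] [0.60500107 0.02149651 0.19003525] 37.8917
[0.58288958 0.22224491 0.08895883]
[0.59608621 0.12557998 0.088724  ]
0.04293364509270803
```

View pics/end.png

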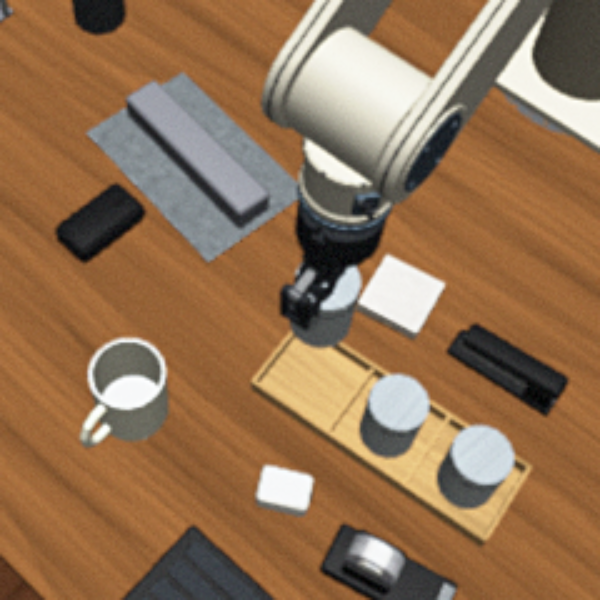

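The picture shows the heaviest tin held upright in the gripper at (325, 305). The other two stand in the tray at (395, 415) and (477, 466), and the case is flat on the mat at (200, 155).

```bash
python3 -c "
from plant import ticket; print(ticket.finish_job())"
```

```text
the job is handed in; nothing more can be done
None
```

The job is handed in, no verdict returned: the right tin weighed heaviest (about 6.1 N against 2.8 and 2.4 N) and is held still and upright about 15 cm above the desk, the other two stand in the tray, and the case lies flat on the mat.

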